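Seat the polisher's quick-change collar on its pin

ROBOT

A 6-joint arm with a two-finger parallel gripper is mounted at the origin on the work surface. World frame = base frame: x ahead of the robot, y to its left, z up, the work surface at z = 0. Lengths are in mm, angles in rad, forces in N, time in s.
With the tool pointing down it reaches from about 300 to 875 mm from the base axis. Payload 6.4 kg.
Tool frame: the origin (TCP) lies between the finger pads, 19 mm behind the fingertips; this is the grasp point; z points along the fingers, y is the line along which they close (so a half turn about z gives the same grasp; the last joint's range is limited). The gripper opens to 88 mm and grips with 3 to 60 N. Pads are 18 mm wide; open, the fingers measure 123 mm over their backs; the gripper's body (75 mm by 187 mm) begins 45 mm behind the grasp point.
Start: joints at [-1.33, 0.181, 1.607, -0, 1.354, -0.206], TCP at [248.464, -518.562, 257.414] pointing down, gripper open.
Joint ranges: [-2.99, 2.99], [-0.89, 2.07], [0.3, 2.58], [-1.14, 4.28], [0, 2.63], [-3.12, 3.12]. Speed limits (rad/s): [2.57, 2.57, 3.01, 3.14, 3.14, 3.14].

INTERFACE

Orientations are given as a unit quaternion [x, y, z, w].
In Python, from plant import status, cams, r gives the robot as it stands.
- The arm moves only by the tool jog_arm, never from a script. Its argument "commands" is a list of rows, each a list of 5 numbers: the closure, from -1 (fully open) to 1 (shut), then the shift along the tool's x, y, z as a fraction of full scale, then the turn about the tool's z as a fraction of full scale. In form: [[grip, tx, ty, tz, turn], ...]. A call has 1 to 10 rows; each row shifts and turns the commanded pose from where the row before left it, along the tool's axes as they then stand; what a row does not reach is not made up. Full scale, the value 1, is 50 mm for a shift and 0.08 rad for a turn. A row lasts 1/10 s, in which the tool goes at most 50 mm and 8.59 degrees, less where a joint would pass 70% of its speed; a pose out of reach is approached as far as the arm can. A call with a number of a shift or a turn outside -1 to 1 is refused whole. A call with a gripper value outside its range is refused whole. The fingers move at their own pace and stop on an object; "newtons" is the grip in N (left out, the last holds). Time passes only in rows, so rows that do not move let the fingers close. It gives the time, the measured TCP pose, the force, the opening and the grip force at its end, in the units of the state.
- status.observe(): the state, without advancing time (a new reading comes with each control period).
- cams.read_camera(name): name is "side" or "top" or "wrist"; returns the picture (420x560x3 uint8, red, green, blue); there is no depth.
- cams.calibration(name): a dict with "camera_matrix" (3x3 intrinsics, pixels), "R" (3x3) and "t" (3): a world point X has camera coordinates R X + t. Camera axes: x right, y down, z forward; pixel columns grow to the right and rows downward; lengths in mm; the calibration is good to about 2 mm. A picture is of the moment at which its call begins: read the wrist's pose just before it. calibration takes no time and is no camera call; for the wrist camera it gives the pose at the moment of the call.
- r.hand_in(): hands the job in; it is judged then, once.
The state is a dict: "time": time; "joints": joint angles; "joint_velocities": joint speeds; "joint_torque": joint torques, N m; "ee_pos": TCP position; "tcp_rot": TCP orientation; "wrist_force": force on the tool from outside, world axes, zero at the start; "moment": the same for the moment, N m; "gripper_width": finger opening in mm; "grasp_force": force on a finger pad.
Only numpy, scipy, OpenCV 4.12 (cv2) and the standard library are available. Lean on these libraries where they do the work, as an engineer would, in place of code of your own. Each camera call takes 0.05 s, during which the arm holds its last target. There are 200 camera calls.

TASK

On the bench polisher, press the sprung catch lever at its side down until the detent keeps it down, and leave it down. Then grip the knurled collar on the spindle and turn it until its hidden keyway drops over the pin, and push it fully home against its spring. Finish with the gripper still holding the collar pushed home (a workmate will tighten the lock screw), with the other things on the bench left where they are.

Things in the scene. Friction and masses are not known exactly. Their poses are not given: they have to be found in the camera images.
- head: Bench polisher head, bolted down: grey cast block 150 x 150 mm, its top face 70 mm above the bench; a motor (72 mm across, its top 82 mm up) sticks out of its +x side to 170 mm from the origin, the catch lever out of its -y side. Origin on the bench under the upright spindle's axis; z up.
- spindle (a point): Point on the spindle axis at the height of the block's top face. A 7 mm cross pin runs through the spindle, hidden in the collar, its direction not known: the keyway meets it once the collar has been turned CLOCKWISE (seen from above) by 0.40 to 1.15 rad (23 to 66 degrees) from its start; it enters within about 0.08 rad either side.
- collar: Loose knurled steel collar, a closed cap over the spindle, 46 mm high, 0.18 to 0.29 kg: knurled grip 50 mm across; round its foot a rim 62 mm across, 5 mm thick. Origin at the centre of its underside, z up; at the start 16 mm above the block's top face. Inside, unseen, a keyway 11 mm wide runs across it along its own x axis, both ways.
- collar_grip (a point): Point on the collar's axis 34 mm above its underside, a good TCP height for gripping it from above: fingertips 19 mm lower still clear the rim and the catch beside it. A firm grip (30 N or more) turns it without slip, with light downward pushes of 5 to 10 N.
- collar_top (a point): Centre of the collar's top face, 46 mm above its underside. The collar rests on a sprung ring: about 4 N starts it down, 9 N keeps it home; let go, it springs up. Pushed down off the keyway it stops on the pin after 1 mm; with the keyway over the pin it goes down 10 mm in all, to a hard stop: home. With the lever up, a catch under the rim stops it after 2 mm.
- lever (a joint): Angle of the catch lever (rad): 0 is up at rest, 0.42 is down at its stop and held there by its detent. It springs back up if let go before about 0.24; beyond that the detent pulls it on down and keeps it there. Pressing takes about 7 N at the pad.
- lever_pad (a point): Centre of the top face of the black pad, 30 x 30 mm, at the lever's free end, 93 mm out from the hinge. At the start the lever points outwards and 20 degrees up, pad about 117 mm above the bench; held down it points 4 degrees down, pad about 80 mm above the bench, some 37 mm lower and a few mm further out.
- lever_hinge (a point): Centre of the lever's hinge, which lies along the head's x axis: 82 mm from the spindle axis towards the head's -y, 80 mm above the bench.
- screwdriver: Bystander: screwdriver with a green handle lying on the bench beside the machine. Leave it where it is.
- spanner: Bystander: steel spanner lying on the bench beside the machine.
- disc_stack: Bystander: stack of black cutting discs, 115 mm across, 36 mm high; origin at the centre of its underside.
- flap_disc: Bystander: dark abrasive disc, 100 mm across, 14 mm thick; origin at the centre of its underside.
- spare_nut: Bystander: plain steel ring nut, 44 mm across, 12 mm high, on the bench; origin at the centre of its underside.
- oil_can: Bystander: bare aluminium can, 60 mm across, 130 mm high; origin at the centre of its underside.
Things that resemble listed ones, but are neither listed nor needed, are in the scene too. Of the things shaped like the collar, the steel one is meant.

How it is judged (in metres and radians):
On the way, in this order (a step that is already met when the one before it is completed fails the run):
1. the catch lever is down and held by its detent, with the robot off it (value of joint lever above 0.34 rad and contact force between anything else and lever below 0.5 N), for 0.2 s.
2. the collar's keyway has dropped over the pin (z of collar in the frame of spindle below 0.012 m and horizontal distance between collar and spindle below 0.004 m), for 0.1 s.
At the end, for the whole second after the job is handed in: The lever is still down (joint above 0.34 rad), the collar's underside is less than 7.5 mm above the block's top face (home is 6 mm), centred on the spindle within 4 mm and upright within 0.08 rad, at rest, and the fingers hold it there (contact force above 2 N) through the last second (value of joint lever above 0.34 rad and z of collar in the frame of spindle between 0 and 0.0075 m and horizontal distance between collar and spindle below 0.004 m and angle between collar's own z axis and vertical below 0.08 rad and contact force between the fingers and collar above 2 N and linear speed of collar below 0.02 m/s); the arm keeps its last pose, push and grip.
It fails at once if another thing on the bench is moved by more than 30 mm (distance of any of screwdriver, spanner, disc_stack, flap_disc, spare_nut, oil_can from where it was at the start of the episode above 0.03 m).
It fails at once if the collar is pulled off the spindle (z of collar in the frame of spindle above 0.04 m).
It also fails if it takes over 48 s, if anything falls off the work surface, if the arm or the gripper's body presses on something with over 40 N, if the wrist force passes 120 N, or if a joint passes its speed limit or range.

## Working session

There is one attempt and no reset: what is moved stays moved. The work goes in short steps, Python scripts to look and compute and a tool call to move; the robot and the scene stay as the last step left them, time stands still between calls to the robot, and variables do not carry over. Pictures are saved under pics/ and viewed, at most 10 in all, crops included, and the job is handed in when it is done.

Besides the shell and the picture viewer there is one more tool, called as a command line: name --pt "numbers of a row" for each row, then --argument value for the rest. jog_arm: Moves the arm, as the interface text tells. Shift numbers are shares of 50 mm and turn numbers shares of 0.08 rad, none past 1 either way. Its arguments: {"type":"object","properties":{"commands":{"type":"array","items":{"type":"array","items":{"type":"number"}}},"newtons":{"type":"number"}},"required":["commands"]}

```bash
mkdir -p pics; python3 - <<'E'
from plant import status,cams,r
import cv2,numpy as np
print(status.observe())
for n in("side","top"):
    im=cams.read_camera(n);cv2.imwrite(f"pics/{n}0.png",im[:,:,::-1]);c=cams.calibration(n)
    print(n,{k:np.round(v,3).tolist() for k,v in c.items()})
E
```

```text
{'time': 0.0, 'joints': array([-1.33031868e+00,  1.81529606e-01,  1.60796365e+00,  6.11943874e-06,
        1.35378282e+00, -2.06269978e-01]), 'joint_velocities': array([ 1.04408544e-03,  6.35296467e-05,  1.54226243e-03,  5.01025529e-04,
        7.21557538e-04, -4.29605654e-05]), 'joint_torque': array([-6.76355085e-04, -4.33869445e+01, -3.41854477e+01,  7.04557775e-02,
        3.86240997e-02, -1.44594119e-04]), 'ee_pos': array([ 248.33594962, -518.07512363,  256.53796962]), 'tcp_rot': array([ 9.75155432e-01,  2.21520145e-01, -1.14087897e-05, -8.41637126e-04]), 'wrist_force': array([-0.61413652, -0.15655019, -0.09524966]), 'moment': array([ 0.04117164,  0.00623942, -0.01211153]), 'grasp_force': 0.0, 'gripper_width': 88.31448682620415}
side {'camera_matrix': [[413.012, 0.0, 270.937], [0.0, 413.012, 204.779], [0.0, 0.0, 1.0]], 'R': [[-0.958, -0.285, 0.012], [-0.203, 0.654, -0.728], [0.2, -0.7, -0.685]], 't': [563.781, 164.29, 988.687]}
top {'camera_matrix': [[429.699, 0.0, 282.074], [0.0, 429.699, 205.928], [0.0, 0.0, 1.0]], 'R': [[0.005, -1.0, -0.019], [-0.998, -0.004, -0.059], [0.059, 0.019, -0.998]], 't': [32.136, 594.928, 1165.406]}
```

View pics/top0.png

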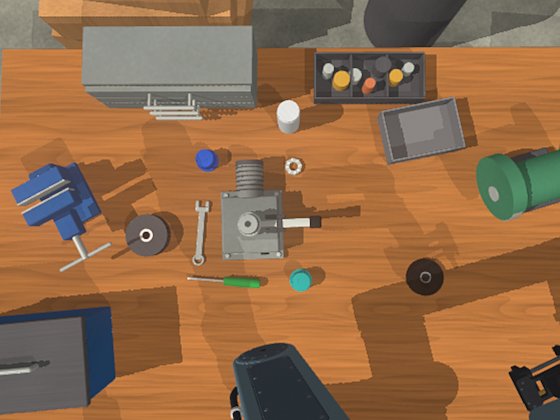

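View pics/side0.png

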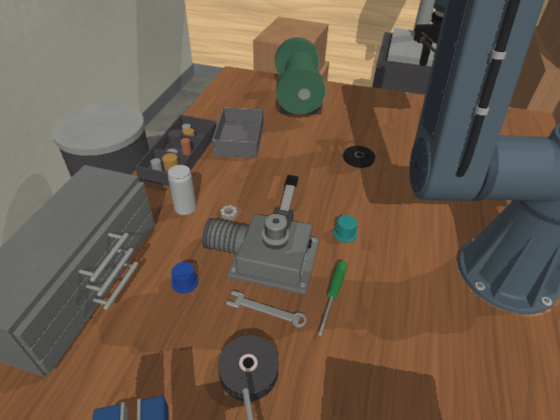

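The top view shows the head at about (252,225), the collar at (248,223) and the black lever pad at (315,222). The motor points up in the image, which is +x. The side view shows the collar at (276,224) and the pad at (291,182). I'll zoom in to measure.

```bash
cat > h.py <<'E'
import cv2,numpy as np
from plant import status,cams,r
def ray(n,u,v,c=None):
    c=c or cams.calibration(n);R=np.array(c["R"]);t=np.array(c["t"])
    d=R.T@np.linalg.inv(c["camera_matrix"])@[u,v,1.];return -R.T@t,d
def onz(n,u,v,z,c=None):
    o,d=ray(n,u,v,c);return o+d*(z-o[2])/d[2]
def tri(a,b):
    (o,d),(p,e)=ray(*a),ray(*b)
    s=np.linalg.lstsq(np.c_[d,-e],p-o,rcond=None)[0];A=o+s[0]*d;B=p+s[1]*e
    return (A+B)/2,np.linalg.norm(A-B)
E
python3 - <<'E'
from h import *
a=cv2.imread("pics/top0.png")[180:270,205:335];b=cv2.imread("pics/side0.png")[165:295,225:325]
A=cv2.resize(a,None,fx=4,fy=4,interpolation=cv2.INTER_CUBIC);B=cv2.resize(b,None,fx=2.7,fy=4,interpolation=cv2.INTER_CUBIC)
o=np.zeros((520,800,3),np.uint8);o[:360,:520]=A;o[:520,525:795]=B;cv2.imwrite("pics/c.png",o)
E
```

```text
(no output)
```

View pics/c.png

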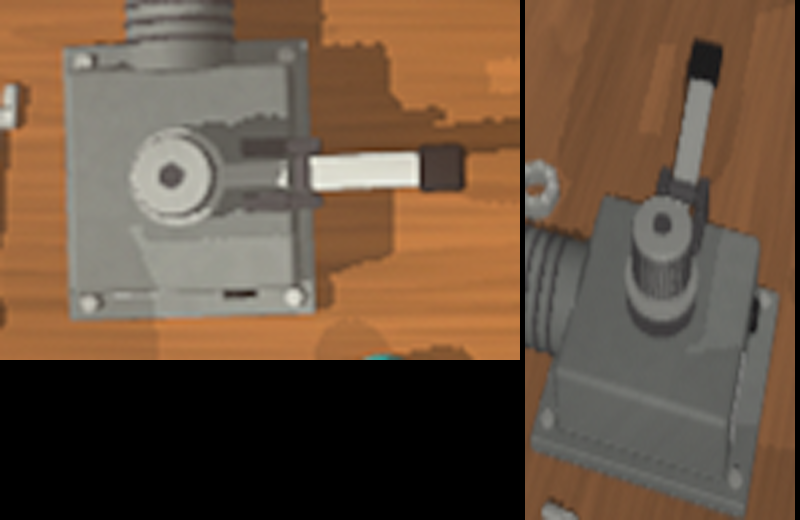

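The crops put the collar top at about (248,224) in the top view and (275.7,221) in the side view. The pad centre is at about (315.4,222) in the top view.

```bash
python3 - <<'E'
from h import *
C=onz("top",247.7,223.7,132);P=onz("top",315.3,221.7,117)
print(C,P,tri(("top",247.7,223.7),("side",275.5,221)),tri(("top",315.3,221.7),("side",291.5,180.5)),onz("side",275.5,221,132))
d=P-C;print(np.hypot(*d[:2]),np.arctan2(d[0],-d[1]))
# plate corners for yaw: bolts
b=[onz("top",205+x/4-.4,180+y/4-.4,5)[:2] for x,y in((84,61),(286,53),(294,297),(90,302))]
print(np.round(b,1))
s=status.observe();from scipy.spatial.transform import Rotation as R
print(R.from_quat(s["tcp_rot"]).as_matrix().round(3))
E
```

```text
[543.51000294 117.74473685 132.        ] [549.55766613 -50.89848955 117.        ] (array([543.77811429, 118.01043638, 129.85035413]), np.float64(0.4747235037809298)) (array([549.74265463, -51.20753937, 111.48883216]), np.float64(0.12591614002863147)) [543.46562722 120.0961341  132.        ]
168.75162826844632 0.03584533399326414
[[626.  192.9]
 [632.   51.8]
 [462.7  45.3]
 [458.5 186.7]]
[[ 0.902  0.432 -0.   ]
 [ 0.432 -0.902  0.001]
 [ 0.    -0.001 -1.   ]]
```

jog_arm --pt "1 0.5 -0.3 0 0" --pt "1 0.8 -0.5 0 0" --pt "1 0.8 -0.5 0 0" --pt "1 0.8 -0.5 0 0" --pt "1 0.8 -0.5 0 0" --pt "1 0.8 -0.5 0 0" --pt "1 0.8 -0.5 0 0" --pt "1 0.8 -0.5 0 0" --pt "1 0.8 -0.5 0 0" --pt "1 0.8 -0.5 0 0"

```text
time: 1.1
ee_pos: [492.5, -133.8, 257.2]
tcp_rot: [0.975, 0.222, -0.0, -0.0]
wrist_force: [-0.5, -1.4, 0.2]
gripper_width: 9.8
grasp_force: 0.0
```

jog_arm --pt "1 0.8 -0.5 0 0" --pt "1 0.6 -0.4 0 0" --pt "1 0.3 -0.2 0 0" --pt "1 0 0 0 0" --pt "1 0 0 0 0" --pt "1 0 0 0 0"

```text
time: 1.7
ee_pos: [544.4, -50.3, 257.2]
tcp_rot: [0.975, 0.221, -0.0, -0.0]
wrist_force: [-0.1, 0.1, -0.8]
gripper_width: 0.3
grasp_force: 0.0
```

jog_arm --pt "1 0.09 0.08 0.6 0" --pt "1 0 0 0.8 0" --pt "1 0 0 0.6 0" --pt "1 0 0 0.3 0" --pt "1 0 0 0 0" --pt "1 0 0 0 0"

```text
time: 2.3
ee_pos: [551.3, -51.8, 143.6]
tcp_rot: [0.975, 0.221, 0.001, 0.0]
wrist_force: [0.0, -0.1, -0.1]
gripper_width: 0.2
grasp_force: 0.0
```

```bash
python3 - <<'E'
from h import *
a=cams.read_camera("top")[150:300,185:345,::-1];b=cams.read_camera("side")[145:295,225:345,::-1]
f=lambda i,s:cv2.resize(i,None,fx=s,fy=s,interpolation=cv2.INTER_CUBIC)
cv2.imwrite("pics/d.png",np.hstack([f(a,2.8),f(b,2.8)]))
E
```

```text
(no output)
```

View pics/d.png

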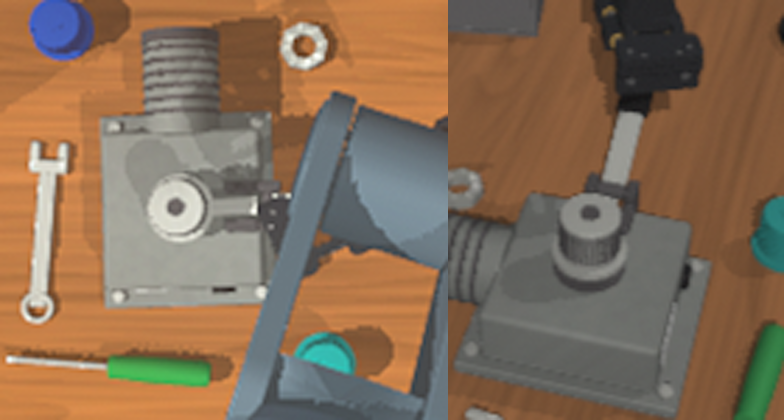

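The fingertips are right over the black pad, at about (632,102) in the side crop. The other things on the bench haven't moved. I'll press now.

jog_arm --pt "1 0 0 0.1 0" --pt "1 0 0 0.1 0" --pt "1 0 0 0.1 0" --pt "1 0 0 0.1 0" --pt "1 0 0 0 0"

```text
time: 2.9
ee_pos: [551.1, -51.3, 122.7]
tcp_rot: [0.975, 0.222, 0.001, 0.0]
wrist_force: [1.0, -0.8, 2.1]
gripper_width: 0.3
grasp_force: 1.0
```

jog_arm --pt "1 0 0 0.1 0" --pt "1 0 0 0.1 0" --pt "1 0 0 0.1 0" --pt "1 0 0 0.06 0" --pt "1 0 0 0 0" --pt "1 0 0 0 0"

```text
time: 3.5
ee_pos: [550.5, -51.0, 104.2]
tcp_rot: [0.975, 0.222, -0.0, -0.0]
wrist_force: [0.4, 0.5, 0.7]
gripper_width: 0.4
grasp_force: 0.0
```

jog_arm --pt "1 0 0 0.06 0" --pt "1 0 0 0.04 0" --pt "1 0 0 0 0"

```text
time: 3.8
ee_pos: [550.8, -51.1, 99.5]
tcp_rot: [0.975, 0.222, 0.0, 0.0]
wrist_force: [0.7, -0.3, 0.8]
gripper_width: 0.6
grasp_force: 0.3
```

jog_arm --pt "1 0 0 -0.3 0" --pt "1 0 0 -0.6 0" --pt "1 0 0 -0.8 0" --pt "1 0 0 -0.8 0" --pt "1 0 0 0 0" --pt "1 0 0 0 0" --pt "1 0 0 0 0"

```text
time: 4.5
ee_pos: [549.9, -50.9, 223.6]
tcp_rot: [0.975, 0.222, -0.001, -0.0]
wrist_force: [-0.2, -0.3, -0.1]
gripper_width: 0.5
grasp_force: 0.0
```

```bash
python3 - <<'E'
from h import *
a=cams.read_camera("wrist")[:,:,::-1];b=cams.read_camera("side")[145:295,225:345,::-1]
f=lambda i,s:cv2.resize(i,None,fx=s,fy=s,interpolation=cv2.INTER_CUBIC)
cv2.imwrite("pics/e.png",np.hstack([f(a,.8)[:336],f(b,2.24)]))
E
```

```text
(no output)
```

View pics/e.png

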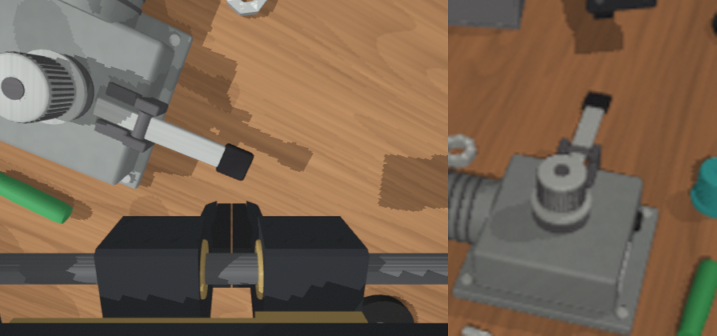

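The wrist view shows the pad at about (235,162) in the crop. In the side view it has dropped to about (291,190). I'll check its height and plan the move to the collar.

```bash
python3 - <<'E'
from h import *
print(tri(("wrist",235/.8,162/.8),("side",291.1,190)),tri(("wrist",12/.8,90/.8),("side",225+562/2.24-200,145+169/2.24)))
print(onz("wrist",235/.8,162/.8,80),onz("wrist",12/.8,90/.8,132))
E
```

```text
(array([549.79032568, -54.53835072,  76.48652341]), np.float64(0.6216298142993785)) (array([542.26675935, 119.19934917, 133.32557926]), np.float64(1.1018816255607016))
[550.31237217 -54.24779099  80.        ] [541.30072675 119.90410385 132.        ]
```

jog_arm --pt "-1 0.2 -0.46 0 0" --pt "-1 0.3 -0.7 0 0" --pt "-1 0.3 -0.7 0 0" --pt "-1 0.3 -0.7 0 0" --pt "-1 0.24 -0.56 0 0" --pt "-1 0 0 0 0" --pt "-1 0 0 0 0" --pt "-1 0 0 0 0" --pt "-1 0 0 0 0"

```text
time: 5.5
ee_pos: [543.7, 117.3, 224.1]
tcp_rot: [0.975, 0.221, -0.0, 0.0]
wrist_force: [-0.6, -0.3, -0.2]
gripper_width: 70.3
grasp_force: 0.0
```

```bash
python3 - <<'E'
from h import *
s=status.observe();print(s["joints"],s["ee_pos"])
a=cams.read_camera("wrist")[:,:,::-1];b=cams.read_camera("side")[145:295,225:345,::-1]
f=lambda i,s:cv2.resize(i,None,fx=s,fy=s,interpolation=cv2.INTER_CUBIC)
cv2.imwrite("pics/f.png",np.hstack([f(a,.8)[:336],f(b,2.24)]))
E
```

```text
[-7.71628400e-04  1.71734905e-01  1.68749053e+00 -2.69394121e-04
  1.28300178e+00  1.12493756e+00] [543.71656511 117.30486004 224.06412553]
```

View pics/f.png

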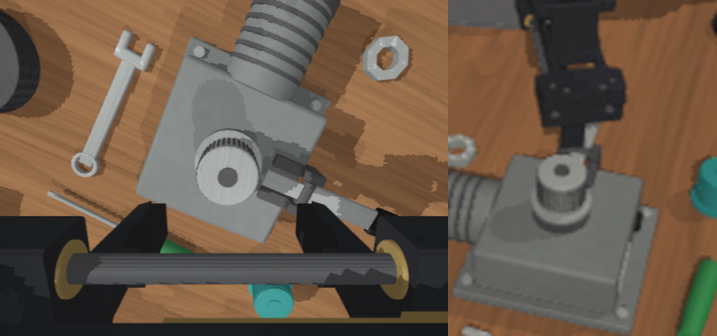

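The collar top's centre shows at about (228,177) in the wrist crop, between the open fingers.

```bash
python3 - <<'E'
from h import *
print(onz("wrist",228/.8,177/.8,132),status.observe()["gripper_width"])
E
```

```text
[543.07709693 119.79140761 132.        ] 78.28970111585411
```

jog_arm --pt "-1 0.01 -0.03 0.4 0" --pt "-1 0 0 0.6 0" --pt "-1 0 0 0.5 0" --pt "-1 0 0 0.3 0" --pt "-1 0 0 0.2 0" --pt "-1 0 0 0.08 0" --pt "-1 0 0 0 0" --pt "-1 0 0 0 0"

```text
time: 6.4
ee_pos: [544.3, 120.1, 121.4]
tcp_rot: [0.975, 0.222, 0.001, 0.0]
wrist_force: [1.2, 0.4, 0.5]
gripper_width: 88.0
grasp_force: 0.0
```

jog_arm --pt "0.2 0 0 0 0" --pt "1 0 0 0 0" --pt "1 0 0 0 0" --pt "1 0 0 0 0" --pt "1 0 0 0 0" --pt "1 0 0 0 0" --pt "1 0 0 0 0" --newtons 40

```text
time: 7.1
ee_pos: [543.5, 120.1, 120.5]
tcp_rot: [0.975, 0.222, 0.0, -0.0]
wrist_force: [-1.3, 0.7, 1.6]
gripper_width: 49.4
grasp_force: 40.0
```

jog_arm --pt "1 0 0 0.02 0" --pt "1 0 0 0.02 0" --pt "1 0 0 0 0" --pt "1 0 0 0 0"

```text
time: 7.5
ee_pos: [543.6, 120.1, 119.2]
tcp_rot: [0.975, 0.222, 0.0, 0.0]
wrist_force: [-2.9, -1.2, 7.9]
gripper_width: 49.3
grasp_force: 40.0
```

jog_arm --pt "1 0 0 0 0.5" --pt "1 0 0 0 0.5" --pt "1 0 0 0 0.5" --pt "1 0 0 0 0.5" --pt "1 0 0 0 0.5" --pt "1 0 0 0 0.5" --pt "1 0 0 0 0.5" --pt "1 0 0 0 0.5" --pt "1 0 0 0 0"

```text
time: 8.4
ee_pos: [544.5, 120.0, 119.3]
tcp_rot: [0.998, 0.063, 0.001, 0.0]
wrist_force: [0.4, -0.3, 5.3]
gripper_width: 49.6
grasp_force: 40.0
```

jog_arm --pt "1 0 0 0.02 0.5" --pt "1 0 0 0 0.5" --pt "1 0 0 0 0"

```text
time: 8.7
ee_pos: [544.7, 119.7, 118.9]
tcp_rot: [1.0, 0.023, 0.001, 0.0]
wrist_force: [-1.1, -0.9, 9.9]
gripper_width: 49.5
grasp_force: 40.0
```

jog_arm --pt "1 0 0 0 0.5" --pt "1 0 0 0 0.5" --pt "1 0 0 0 0"

```text
time: 9.0
ee_pos: [544.6, 119.8, 118.7]
tcp_rot: [1.0, -0.017, 0.001, 0.0]
wrist_force: [-1.6, -1.3, 8.7]
gripper_width: 49.5
grasp_force: 40.0
```

jog_arm --pt "1 0 0 0 0.5" --pt "1 0 0 0 0.5" --pt "1 0 0 0 0"

```text
time: 9.3
ee_pos: [544.3, 120.0, 118.1]
tcp_rot: [0.998, -0.056, 0.001, -0.0]
wrist_force: [1.5, -0.4, 4.6]
gripper_width: 49.5
grasp_force: 40.0
```

jog_arm --pt "1 0 0 0.02 0" --pt "1 0 0 0.02 0" --pt "1 0 0 0 0"

```text
time: 9.6
ee_pos: [544.3, 120.0, 116.5]
tcp_rot: [0.998, -0.056, 0.001, 0.0]
wrist_force: [-1.7, -0.9, 10.2]
gripper_width: 49.2
grasp_force: 40.0
```

jog_arm --pt "1 0 0 0 0.5" --pt "1 0 0 0.02 0" --pt "1 0 0 0 0"

```text
time: 9.9
ee_pos: [543.7, 120.3, 114.8]
tcp_rot: [0.997, -0.076, 0.0, -0.0]
wrist_force: [-0.8, 0.0, 5.3]
gripper_width: 49.3
grasp_force: 40.0
```

jog_arm --pt "1 0 0 0.02 0" --pt "1 0 0 0.02 0" --pt "1 0 0 0 0"

```text
time: 10.2
ee_pos: [543.7, 120.3, 112.8]
tcp_rot: [0.997, -0.076, 0.0, -0.0]
wrist_force: [-0.8, 0.8, 5.7]
gripper_width: 49.1
grasp_force: 40.0
```

It's dropping in, so I'll keep pushing until it reaches the hard stop.

jog_arm --pt "1 0 0 0.02 0" --pt "1 0 0 0.02 0" --pt "1 0 0 0.02 0" --pt "1 0 0 0 0"

```text
time: 10.6
ee_pos: [543.8, 120.3, 110.4]
tcp_rot: [0.997, -0.076, 0.0, -0.0]
wrist_force: [-2.2, 1.0, 10.6]
gripper_width: 49.2
grasp_force: 40.0
```

jog_arm --pt "1 0 0 0.02 0" --pt "1 0 0 0 0"

```text
time: 10.8
ee_pos: [543.8, 120.3, 110.4]
tcp_rot: [0.997, -0.076, 0.0, -0.0]
wrist_force: [-6.4, -0.2, 18.9]
gripper_width: 49.4
grasp_force: 40.0
```

jog_arm --pt "1 0 0 0 0" --pt "1 0 0 0 0" --pt "1 0 0 0 0" --pt "1 0 0 0 0"

```text
time: 11.2
ee_pos: [543.9, 120.3, 110.4]
tcp_rot: [0.997, -0.076, 0.0, -0.0]
wrist_force: [-7.7, 0.5, 18.6]
gripper_width: 49.5
grasp_force: 40.0
```

```bash
python3 - <<'E'
from h import *
b=cams.read_camera("side")[130:310,215:355,::-1]
cv2.imwrite("pics/g.png",cv2.resize(b,None,fx=3,fy=3,interpolation=cv2.INTER_CUBIC))
E
```

```text
(no output)
```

View pics/g.png

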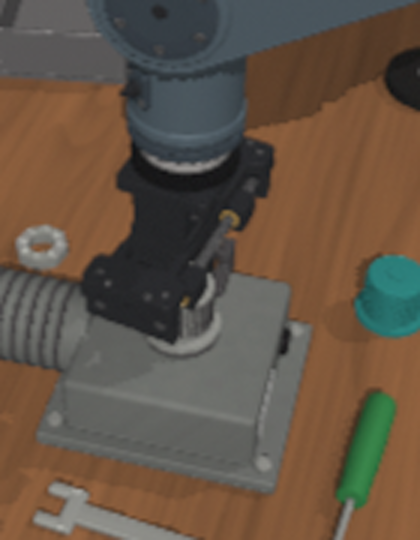

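The picture shows the gripper holding the collar with its rim at (185,335), low on the block, and the neighbouring things unmoved. The lever is hidden behind the gripper, but going the full 10 mm means the catch is released.

```bash
python3 -c "
from plant import r
print(r.hand_in())"
```

```text
the job is handed in; nothing more can be done
None
```

I've handed the job in: the lever was latched down, and the gripper is holding the collar at its hard stop, 10 mm down, with 40 N of grip; the lever was hidden behind the gripper in the last picture, and the hand-in returned no verdict.

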